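# Balance a loaded centrifuge bucket against weights

## Task

The filled centrifuge bucket on the one pan of the balance weighs 250 g, and on the other pan stands one weight so far, either the 200 g or the 50 g one. Take from the black weight case the one weight that is missing to make 250 g, and set it down upright on the pan beside the weight already there, without dropping it, so that the beam comes level and stays so.

Things in the scene. Friction and masses are not known exactly. Their poses are not given: they have to be found in the camera images.
- beam (a joint): Tilt (rad) of the low two-pan balance's beam: 0 level, positive: bucket (62 mm wide, 104 mm high, left end) down, weights' pan up; stops at +-0.12, starts near +0.12. Sprung and damped: 10 g of difference tilts it about 0.04, over 30 g puts it on the stop. Pans stay horizontal and sink softly under load. A pointer guard 151 mm high stands at the pivot.
- pan_mid (a point): Centre of the top of the weights' pan: flat black plastic disc, 140 mm in diameter, no rim, at the balance's right (-y) end, 140 mm from the pivot (its y axis points there; z up). Top 70 mm above the table when level, 17 mm higher at the start. The weight already there stands 30 to 40 mm from the centre on the side away from the robot; the half near the robot is free.
- w200_mid (a point): The 200 g weight: steel cylinder 34 mm in diameter, 25 mm high, with a narrower knob on top, 40 mm high in all. The point is its centre, 20 mm above its underside; z up its axis. It stands either on the pan or on the case: a black block, 190 mm (about along x) by 100 mm, flat top 87 mm above the table, at the robot's right.
- w50_mid (a point): The 50 g weight: same kind, 20 mm in diameter, cylinder 18 mm high, 28 mm high with its knob. The point is its centre, 14 mm above its underside; z up. It stands where the 200 g one does not: on the case or on the pan. The case also bears a 100 g weight (26 mm in diameter, 34 mm high, not needed), about 80 mm along it from the missing one, in either order.
Mind the look-alikes: they are no part of the job. What is shaped like the part that bears w50_mid but red is not meant. What is shaped like the part that bears w200_mid but red is not meant.

How it is judged:
By the outcome, as a careful person would: the job done as asked, in the order asked, and still so for the second after the job is handed in, with the robot touching nothing.
It also fails if it takes over 35 s, if anything falls off the work surface, if the arm or the gripper's body presses on something with over 40 N, if the wrist force passes 120 N, or if a joint passes its speed limit or range.

## Robot

A 7-joint arm with a two-finger parallel gripper is mounted at the origin on the work surface. World frame = base frame: x ahead of the robot, y to its left, z up, the work surface at z = 0. Lengths are in m, angles in rad, forces in N, time in s.
With the tool pointing down it reaches from about 0.4 to 0.875 m from the base axis. Payload 19.3 kg.
Tool frame: the origin (TCP) lies at the very end of the fingers, on their centre line; the grasp point (between the pads) lies 19 mm behind it; z points along the fingers, y is the direction in which the jaws open and shut (so a half turn about z gives the same grasp; the last joint's range is limited). The gripper opens to 85 mm and grips with 20 to 120 N. Pads are 22 mm wide; open, the fingers measure 114 mm over their backs; the gripper's body (76 mm by 85 mm) begins 54 mm behind the grasp point. The pads swing forward as they close: fully open they stand 13 mm farther back than shut.
Start: joints at [-1.198, 0.521, -0.036, 1.599, 0.021, 1.021, -0.113], TCP at [0.268, 0.565, 0.231] pointing down, gripper open.
Joint ranges: [-2.91, 2.91], [-0.3, 2.13], [-1.5, 1.42], [0.17, 2.43], [-1.26, 4.41], [0.16, 1.93], [-2.52, 2.52]. Speed limits (rad/s): [1.89, 1.89, 2.39, 2.39, 3.01, 3.01, 3.01].

## Interface

Orientations are given as [roll, pitch, yaw] about the fixed x, y, z axes, in that order (R = Rz(yaw) Ry(pitch) Rx(roll)).
In Python, from rig import * gives the robot as it stands.
- The arm moves only by the tool apply_moves, never from a script. Its argument "moves" is a list of rows, each a list of 7 numbers: the shift along the tool's x, y, z in cm, then the turn, a rotation vector about the tool's x, y, z in rad, then the opening, from 0 (shut) to 1 (fully open). In form: [[dx, dy, dz, rx, ry, rz, hand], ...]. A call has 1 to 20 rows; each row is the pose to reach, as a shift and turn from the pose commanded when the call began, along the tool's axes at that moment; what a row does not reach only later rows make up. A row lasts 1/8 s, in which the tool goes at most 62.5 mm and 10.7 degrees, less where a joint would pass 70% of its speed; a pose out of reach is approached as far as the arm can. A call with a gripper value outside its range is refused whole. The fingers move at their own pace and stop on an object; "force" is the grip in N (left out, the last holds). Time passes only in rows, so rows that repeat a pose let the fingers close. It gives the time, the measured TCP pose, the force and the opening at its end, in the units of the state.
- get_state(): the state, without advancing time (a new reading comes with each control period).
- capture(name): name is "scene" or "top" or "wrist"; returns the picture (420x560x3 uint8, red, green, blue); there is no depth.
- get_calibration(name): a dict with "camera_matrix" (3x3 intrinsics, pixels), "T" (4x4, takes a point from camera to world coordinates); the wrist camera has in their place "mount" (4x4, takes a point from camera to tool coordinates, whose origin is the TCP and whose axes are the flange's). Camera axes: x right, y up, looking along -z (the intrinsics and any distortion apply to the point x, -y, -z); pixel columns grow to the right and rows downward; lengths in m; the calibration is good to about 2 mm. A picture is of the moment at which its call begins: read the wrist's pose just before it. get_calibration takes no time and is no camera call.
- finish_job(): hands the job in, once; it reports no verdict.
The state is a dict: "t": time; "q": joint angles; "qd": joint speeds; "effort": joint torques, N m; "position": TCP position; "tcp_rot": TCP orientation; "ft_force": force on the tool from outside, world axes, zero at the start; "torque": the same for the moment, N m; "gripper_width": finger opening in m.
Only numpy, scipy, OpenCV 4.12 (cv2) and the standard library are available. Lean on these libraries where they do the work, as an engineer would, in place of code of your own. Each camera call takes 0.05 s, during which the arm holds its last target. There are 200 camera calls.

## Working session

There is one attempt and no reset: what is moved stays moved. The work goes in short steps, Python scripts to look and compute and a tool call to move; the robot and the scene stay as the last step left them, time stands still between calls to the robot, and variables do not carry over. Pictures are saved under pics/ and viewed, about 8 in all and at most 12, crops included, and the job is handed in when it is done.

Besides the shell and the picture viewer there is one more tool, called after "Request:" in YAML: its name, and indented under it one key for each argument. apply_moves: Moves the arm, as the interface text tells. Its arguments: {"type":"object","properties":{"moves":{"type":"array"},"force":{"type":"number"}},"required":["moves"]}

```bash
mkdir -p pics; python3 - <<'E'
from rig import *
import cv2,numpy as np
s=get_state();print(s)
for n in["scene","top","wrist"]:
    c=get_calibration(n);print(n,{k:np.round(v,4).tolist() if not isinstance(v,str) else v for k,v in c.items()})
a=capture("scene");b=capture("top")
cv2.imwrite("pics/scene0.png",a[:,:,::-1]);cv2.imwrite("pics/top0.png",b[:,:,::-1])
E
```

```text
{'t': 0.0, 'q': array([-1.19820618,  0.5220369 , -0.03635961,  1.60000934,  0.02122103,
        1.02111263, -0.1127764 ]), 'qd': array([-0.00142371,  0.00028395, -0.00025055, -0.00021077,  0.00021252,
        0.0002999 ,  0.00037986]), 'effort': array([ 7.80618593e-04, -9.27125144e+01,  1.98032230e+00, -3.69931948e+01,
        1.78771693e-02,  8.26828385e-03,  3.27617545e-05]), 'position': array([0.26766253, 0.56439992, 0.23071064]), 'tcp_rot': array([-3.14041542e+00,  8.69242633e-05,  2.69885513e+00]), 'ft_force': array([ 0.07731439,  0.25354702, -0.5149844 ]), 'torque': array([-0.04761532,  0.02466138,  0.048082  ]), 'gripper_width': 0.08550515620033455}
scene {'camera_matrix': [[423.4018, 0.0, 287.4541], [0.0, 423.4018, 210.8192], [0.0, 0.0, 1.0]], 'T': [[0.3987, -0.5969, 0.6963, 1.1668], [0.9171, 0.2616, -0.3009, -0.3121], [-0.0026, 0.7585, 0.6517, 0.5822], [0.0, 0.0, 0.0, 1.0]]}
top {'camera_matrix': [[422.8844, 0.0, 284.5412], [0.0, 422.8844, 203.6367], [0.0, 0.0, 1.0]], 'T': [[-0.018, 0.994, -0.1078, 0.5434], [-0.9998, -0.0181, 0.0001, -0.0971], [-0.0019, 0.1077, 0.9942, 0.8184], [0.0, 0.0, 0.0, 1.0]]}
wrist {'camera_matrix': [[371.1428, 0.0, 280.7814], [0.0, 371.1428, 211.5811], [0.0, 0.0, 1.0]], 'mount': [[0.001, 0.9506, 0.3106, 0.0786], [1.0, -0.0012, 0.0006, 0.0002], [0.0009, 0.3106, -0.9506, -0.1426], [0.0, 0.0, 0.0, 1.0]]}
```

View pics/top0.png

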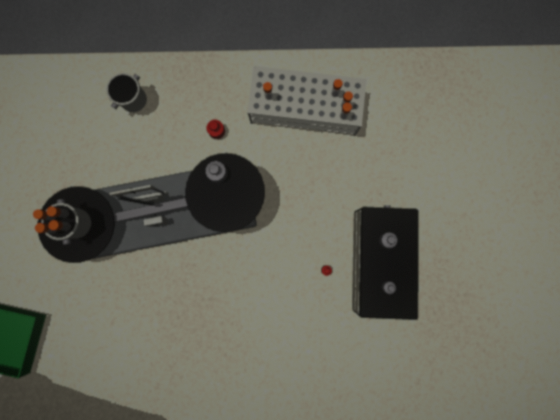

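View pics/scene0.png

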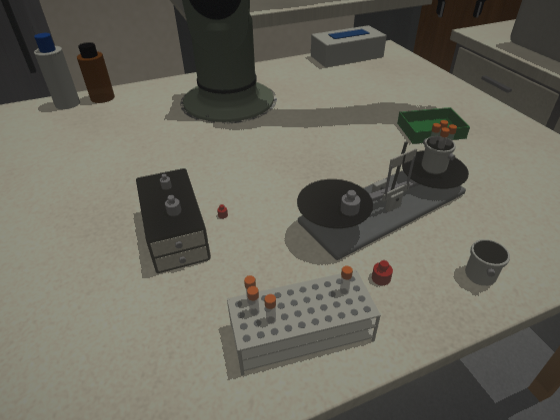

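The top view shows the pan at about (225,192) with its weight at (215,170), and the case weights at (389,240) and (390,288). I'll zoom in to measure the diameters.

```bash
cat > h.py <<'E'
from rig import *
import cv2,numpy as np
from scipy.spatial.transform import Rotation as R
def ray(n,u,v,z,T=None):
    c=get_calibration(n);K=c["camera_matrix"];T=c["T"] if T is None else T
    d=T[:3,:3]@np.array([(u-K[0][2])/K[0][0],-(v-K[1][2])/K[1][1],-1]);o=T[:3,3]
    return o+d*(z-o[2])/d[2]
def wT(s):
    M=np.eye(4);M[:3,:3]=R.from_euler('xyz',s["tcp_rot"]).as_matrix();M[:3,3]=s["position"]
    return M@get_calibration("wrist")["mount"]
E
python3 - <<'E'
from h import *
a=cv2.imread("pics/top0.png")
f=lambda x,y:cv2.resize(np.clip(a[y-22:y+23,x-22:x+23]*1.5,0,255).astype('uint8'),(260,260),interpolation=cv2.INTER_CUBIC)
cv2.imwrite("pics/crop.png",np.hstack([f(215,170),f(389,240),f(390,288)]))
for u,v,z in[(225,192,.087),(215,170,.12),(389,240,.12),(390,288,.11)]:print(ray("top",u,v,z))
for p in[(359,208),(417,209),(417,318),(361,317)]:print("case",ray("top",*p,.087))
for p in[(78,222)]:print("bpan",ray("top",*p,.053))
E
```

```text
[0.64502278 0.00635683 0.087     ]
[0.67795172 0.01834769 0.12      ]
[ 0.55584965 -0.2679175   0.12      ]
[ 0.47718782 -0.26849694  0.11      ]
case [ 0.61273772 -0.22637221  0.087     ]
case [ 0.60916796 -0.32696315  0.087     ]
case [ 0.42436394 -0.3174054   0.087     ]
case [ 0.42768468 -0.22291779  0.087     ]
bpan [0.59970196 0.27796375 0.053     ]
```

View pics/crop.png

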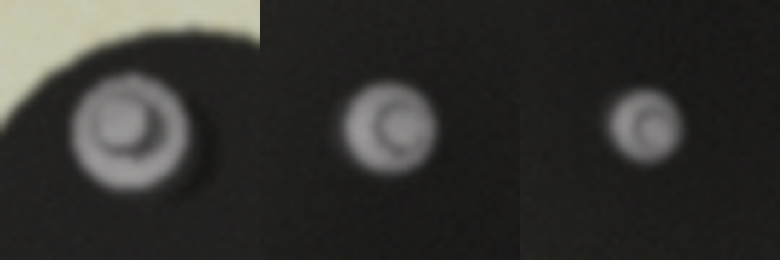

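The three diameters measure about 20.4, 16 and 12.5 px, a 34:26:20 ratio. So the 200 g weight is on the pan, and the missing 50 g is the one nearest the robot on the case, at about (0.477, -0.268). Moving towards it.

Request:
apply_moves:
  moves:
    - [-7.9,-7.7,0,0,0,0.34,0.6]
    - [-15.8,-15.5,0,0,0,0.68,0.6]
    - [-23.6,-23.2,0,0,0,1.02,0.6]
    - [-31.5,-30.9,0,0,0,1.36,0.6]
    - [-31.5,-30.9,0,0,0,1.36,0.6]
    - [-31.5,-30.9,0,0,0,1.36,0.6]
    - [-31.5,-30.9,0,0,0,1.36,0.6]
    - [-31.5,-30.9,0,0,0,1.36,0.6]
    - [-31.5,-30.9,0,0,0,1.36,0.6]

```text
t: 1.23
position: [0.4199, 0.1507, 0.2312]
tcp_rot: [-3.141, 0.0, 1.339]
ft_force: [-0.5, 0.9, -0.1]
gripper_width: 0.0513
```

Request:
apply_moves:
  moves:
    - [-9.9,3.8,0,0,0,0.33,0.6]
    - [-19.7,7.6,0,0,0,0.67,0.6]
    - [-29.6,11.4,2,0,0,1.0,0.6]
    - [-39.4,15.2,4,0,0,1.34,0.6]
    - [-39.4,15.2,4,0,0,1.34,0.6]
    - [-39.4,15.2,4,0,0,1.34,0.6]
    - [-39.4,15.2,4,0,0,1.34,0.6]
    - [-39.4,15.2,4,0,0,1.34,0.6]
    - [-39.4,15.2,4,0,0,1.34,0.6]
    - [-39.4,15.2,4,0,0,1.34,0.6]

```text
t: 2.48
position: [0.4779, -0.2661, 0.1913]
tcp_rot: [-3.141, -0.0, 0.003]
ft_force: [-0.1, 0.4, 0.0]
gripper_width: 0.0512
```

```bash
python3 - <<'E'
from h import *
s=get_state();print(s["t"],s["position"],s["tcp_rot"])
a=capture("wrist");cv2.imwrite("pics/w1.png",a[:,:,::-1]);np.save("w1.npy",wT(s))
E
```

```text
2.475 [ 0.47792691 -0.26612736  0.19132386] [-3.14075664e+00 -1.89687916e-04  2.96195076e-03]
```

View pics/w1.png

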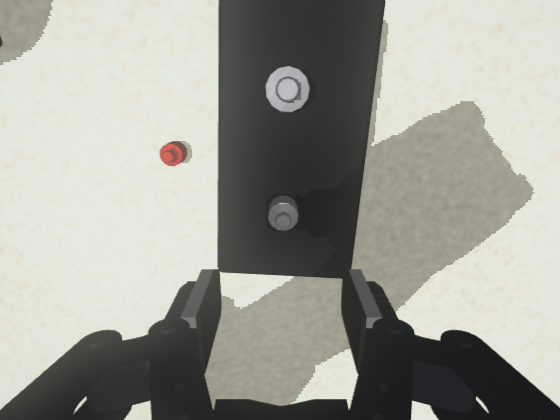

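```bash
python3 - <<'E'
from h import *
T=np.load("w1.npy")
for u,v,z in[(283,211,.105),(283,220,.115),(287,90,.111)]:print(ray("wrist",u,v,z,T))
a=cv2.imread("pics/w1.png")[180:245,250:315]
cv2.imwrite("pics/c2.png",cv2.resize(np.clip(a*1.6,0,255).astype('uint8'),(520,520),interpolation=cv2.INTER_CUBIC))
E
```

```text
[ 0.4841764  -0.26802541  0.105     ]
[ 0.48150124 -0.26798159  0.115     ]
[ 0.5587471  -0.26984014  0.111     ]
```

View pics/c2.png

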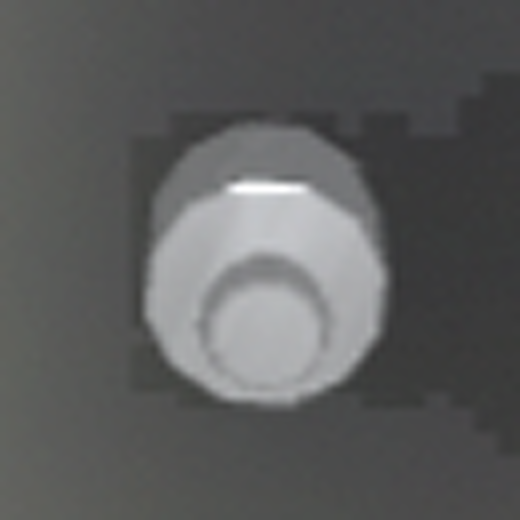

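The 50 g weight is at about (0.480, -0.268). Its top face is centred at (283,217) in the wrist image. Descending and gripping lightly.

Request:
apply_moves:
  moves:
    - [0.2,0.2,5,0,0,0,0.6]
    - [0.2,0.2,8.5,0,0,0,0.6]
    - [0.2,0.2,10.1,0,0,0,0.6]
    - [0.2,0.2,10.1,0,0,0,0.6]
    - [0.2,0.2,10.1,0,0,0,0.6]
    - [0.2,0.2,10.1,0,0,0,0.1]
    - [0.2,0.2,10.1,0,0,0,0.1]
    - [0.2,0.2,10.1,0,0,0,0.1]
    - [0.2,0.2,10.1,0,0,0,0.1]
    - [0.2,0.2,10.1,0,0,0,0.1]
    - [0.2,0.2,10.1,0,0,0,0.1]
  force: 30

```text
t: 3.9
position: [0.4798, -0.2699, 0.091]
tcp_rot: [3.142, -0.001, -0.001]
ft_force: [-2.4, 2.6, 9.3]
gripper_width: 0.0182
```

Request:
apply_moves:
  moves:
    - [0,0,-2,0,0,0,0.1]
    - [0,0,-6,0,0,0,0.1]
    - [0,0,-10,0,0,0,0.1]
    - [0,0,-10,0,0,0,0.1]
    - [0,0,-10,0,0,0,0.1]

```text
t: 4.53
position: [0.4793, -0.2695, 0.19]
tcp_rot: [-3.141, 0.0, -0.001]
ft_force: [-0.1, -0.2, -1.6]
gripper_width: 0.0187
```

```bash
python3 - <<'E'
from h import *
s=get_state();print(s["t"],s["position"],s["tcp_rot"],s["gripper_width"],s["ft_force"])
a=capture("wrist")[:,:,::-1];cv2.imwrite("pics/w2.png",a)
b=capture("scene")[:,:,::-1];cv2.imwrite("pics/s2.png",b)
np.save("w2.npy",wT(s))
cr=cv2.resize(a[200:420,180:400],(440,440));c2=cv2.resize(b[100:210,100:190],(360,440),interpolation=cv2.INTER_CUBIC)
cv2.imwrite("pics/m2.png",np.clip(np.hstack([cr,c2])*1.5,0,255).astype('uint8'))
E
```

```text
4.525 [ 0.4792769  -0.26947845  0.1899702 ] [-3.14120532e+00  7.29206881e-05 -8.13927339e-04] 0.018691685931380226 [-0.08489702 -0.18646719 -1.570492  ]
```

View pics/m2.png

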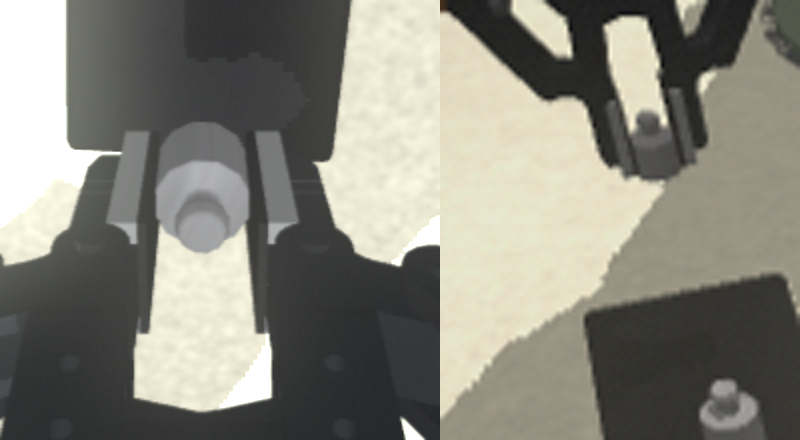

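The weight is held upright, with its underside a few mm below the pads. Carrying it to the free half of the pan, target (0.617, -0.002).

Request:
apply_moves:
  moves:
    - [3.4,-6.7,0,0,0,0,0.1]
    - [6.9,-13.4,0,0,0,0,0.1]
    - [10.4,-20.1,0,0,0,0,0.1]
    - [13.8,-26.8,0,0,0,0,0.1]
    - [13.8,-26.8,0,0,0,0,0.1]
    - [13.8,-26.8,4,0,0,0,0.1]
    - [13.8,-26.8,7,0,0,0,0.1]
    - [13.8,-26.8,8,0,0,0,0.1]
    - [13.8,-26.8,8,0,0,0,0.1]
    - [13.8,-26.8,8,0,0,0,0.1]

```text
t: 5.88
position: [0.6182, -0.0023, 0.1113]
tcp_rot: [-3.142, -0.001, -0.002]
ft_force: [-0.2, 0.4, 0.2]
gripper_width: 0.0183
```

```bash
python3 - <<'E'
from h import *
s=get_state();print(s["t"],s["position"],s["tcp_rot"],s["gripper_width"],s["ft_force"])
a=capture("wrist")[:,:,::-1];b=capture("scene")[:,:,::-1]
c2=cv2.resize(b[120:260,280:480],(400,280),interpolation=cv2.INTER_CUBIC)
cv2.imwrite("pics/m3.png",np.clip(np.hstack([cv2.resize(a,(373,280)),c2])*1.5,0,255).astype('uint8'))
E
```

```text
5.875 [ 0.618192   -0.00228008  0.11130156] [-3.14150936e+00 -1.26727002e-03 -1.57249115e-03] 0.018339480471223933 [-0.17188569  0.39788826  0.15922274]
```

View pics/m3.png

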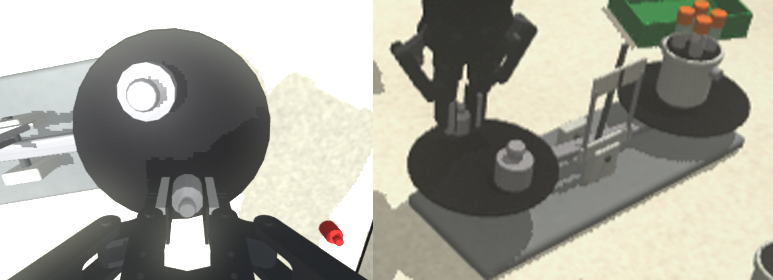

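Weight hangs about 20 mm over the near half of the pan, well clear of the 200 g one. Lowering until it is at the level height, so the pan bears it before release.

Request:
apply_moves:
  moves:
    - [0.4,0,0.8,0,0,0,0.1]
    - [0.4,0,1.5,0,0,0,0.1]
    - [0.4,0,1.8,0,0,0,0.1]
    - [0.4,0,2.1,0,0,0,0.1]
    - [0.4,0,2.4,0,0,0,0.1]
    - [0.4,0,2.7,0,0,0,0.1]
    - [0.4,0,3.0,0,0,0,0.1]
    - [0.4,0,3.3,0,0,0,0.1]
    - [0.4,0,3.5,0,0,0,0.1]
    - [0.4,0,3.7,0,0,0,0.1]
    - [0.4,0,3.7,0,0,0,0.1]
    - [0.4,0,3.7,0,0,0,0.1]
    - [0.4,0,3.7,0,0,0,0.1]
    - [0.4,0,3.7,0,0,0,0.1]

```text
t: 7.72
position: [0.6217, -0.002, 0.0734]
tcp_rot: [-3.142, -0.0, -0.001]
ft_force: [-0.4, -0.0, 0.3]
gripper_width: 0.0185
```

```bash
python3 - <<'E'
from h import *
s=get_state();print(s["t"],s["position"],s["tcp_rot"],s["gripper_width"],s["ft_force"])
a=capture("wrist")[:,:,::-1];b=capture("scene")[:,:,::-1];cv2.imwrite("pics/s4.png",b)
c2=cv2.resize(b[120:260,280:480],(400,280),interpolation=cv2.INTER_CUBIC)
cv2.imwrite("pics/m4.png",np.clip(np.hstack([cv2.resize(a,(373,280)),c2])*1.5,0,255).astype('uint8'))
E
```

```text
7.725 [ 0.62170087 -0.00203316  0.07337006] [-3.14155687e+00 -9.78096244e-05 -1.26980864e-03] 0.01846942865252297 [-0.42005031 -0.00420079  0.28151325]
```

View pics/m4.png

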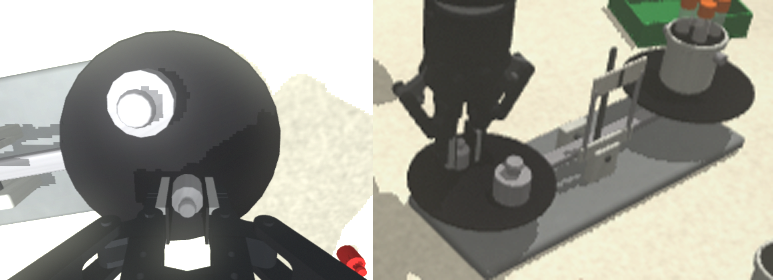

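The pan has sunk with the weight: the bucket pan is up and the pointer has moved into the guard. Releasing.

Request:
apply_moves:
  moves:
    - [0,0,0,0,0,0,0.24]
    - [0,0,0,0,0,0,0.28]
    - [0,0,0,0,0,0,0.35]
    - [0,0,0,0,0,0,0.45]
    - [0,0,0,0,0,0,0.5]
    - [0,0,0,0,0,0,0.5]
    - [0,0,-1,0,0,0,0.5]
    - [0,0,-3,0,0,0,0.5]
    - [0,0,-6,0,0,0,0.5]
    - [0,0,-10,0,0,0,0.5]
    - [0,0,-13,0,0,0,0.5]
    - [0,0,-13,0,0,0,0.5]
    - [-6,0,-13,0,0,0,0.5]
    - [-12,0,-13,0,0,0,0.5]
    - [-12,0,-13,0,0,0,0.5]
    - [-12,0,-13,0,0,0,0.5]
    - [-12,0,-13,0,0,0,0.5]
    - [-12,0,-13,0,0,0,0.5]

```text
t: 10.07
position: [0.5022, -0.0021, 0.2032]
tcp_rot: [3.141, -0.0, -0.001]
ft_force: [0.1, -0.2, -0.2]
gripper_width: 0.043
```

```bash
python3 - <<'E'
from h import *
s=get_state();print(s["t"],s["position"],s["gripper_width"],s["ft_force"])
a=capture("top")[:,:,::-1];b=capture("scene")[:,:,::-1];cv2.imwrite("pics/s5.png",b)
c2=cv2.resize(b[120:260,280:480],(400,280),interpolation=cv2.INTER_CUBIC)
c1=cv2.resize(a[130:270,20:280],(400,215),interpolation=cv2.INTER_CUBIC)
c1=cv2.copyMakeBorder(c1,0,65,0,0,cv2.BORDER_CONSTANT)
cv2.imwrite("pics/m5.png",np.clip(np.hstack([c1,c2])*1.5,0,255).astype('uint8'))
E
```

```text
10.075 [ 0.50217205 -0.00212454  0.2031823 ] 0.04295821072416424 [ 0.13646942 -0.21149658 -0.24061719]
```

View pics/m5.png

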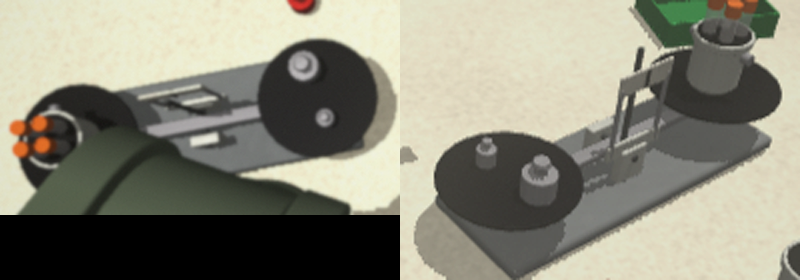

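Both weights stand upright on the pan and the arm is clear. Backing off a little, then checking that the beam is steady and level.

Request:
apply_moves:
  moves:
    - [0,3,-4,0,0,0,0.5]
    - [-2,8,-4,0,0,0,0.5]
    - [-2,13,-4,0,0,0,0.5]
    - [-2,13,-4,0,0,0,0.5]
    - [-2,13,-4,0,0,0,0.5]
    - [-2,13,-4,0,0,0,0.5]
    - [-2,13,-4,0,0,0,0.5]
    - [-2,13,-4,0,0,0,0.5]

```text
t: 11.18
position: [0.4816, -0.1314, 0.2433]
tcp_rot: [-3.142, 0.0, -0.0]
ft_force: [-0.3, 0.8, 0.5]
gripper_width: 0.0424
```

```bash
python3 - <<'E'
from h import *
b0=cv2.imread("pics/s5.png");b=capture("scene")[:,:,::-1];a=capture("top")[:,:,::-1]
print("diff",np.abs(b.astype(int)-b0)[130:240,300:480].mean())
def P(n,X):
    c=get_calibration(n);p=np.linalg.inv(c["T"])@np.r_[X,1];K=c["camera_matrix"]
    return K[0][0]*p[0]/-p[2]+K[0][2],-K[1][1]*p[1]/-p[2]+K[1][2]
def pan(img,z,ctr):   # draw predicted rim of pan
    pass
out=[]
# overlay rims predicted for a level beam (z=.070 both) on both views
c=(ray("top",226.5,193.5,.070)); print("pan",c)
ax=np.array([.0453,-.272,0]);ax/=np.linalg.norm(ax)
t=np.linspace(0,2*np.pi,120)
for n,im,r in(("scene",b,(120,260,280,480)),("top",a,(130,270,20,280))):
    k=4;v=cv2.resize(im[r[0]:r[1],r[2]:r[3]],None,fx=k/2,fy=k/2,interpolation=cv2.INTER_CUBIC)
    v=np.clip(v*1.5,0,255).astype('uint8')
    for cc in(c,c-.28*ax):
        for s in t:
            u,w=P(n,cc+.07*np.array([np.cos(s),np.sin(s),0]))
            q=(int((u-r[2]+.5)*k/2),int((w-r[0]+.5)*k/2))
            if 0<=q[0]<v.shape[1] and 0<=q[1]<v.shape[0]:v[q[1],q[0]]=(0,255,255)
    out.append(cv2.resize(v,(400,280)) if n=="scene" else cv2.resize(v,(400,215)))
out[1]=cv2.copyMakeBorder(out[1],0,65,0,0,cv2.BORDER_CONSTANT)
cv2.imwrite("pics/m6.png",np.hstack(out))
E
```

```text
diff 2.81986531986532
pan [0.64463334 0.00609152 0.07      ]
```

View pics/m6.png

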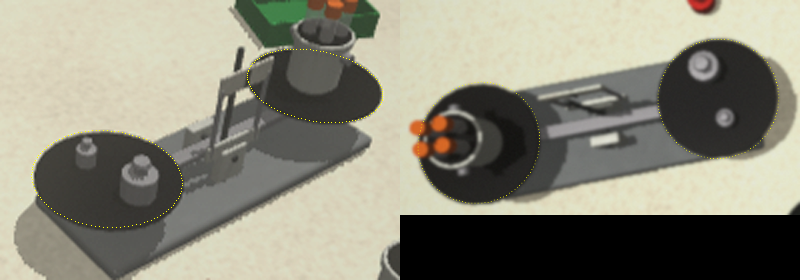

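The rims predicted for a level beam (both pans at 70 mm) match both pans in both views, so I'm handing the job in.

```bash
python3 -c "
from rig import *
print(get_state()['t']);print(finish_job())"
```

```text
11.275
the job is handed in; nothing more can be done
None
```

The missing weight was the 50 g one. I took it from the case and set it upright on the pan beside the 200 g weight, then handed the job in at about 11.3 s. I lowered it with the pan to roughly the level height before opening the jaws, so it was not dropped.

- **Level:** in my last pictures both weights stand upright. Both pan rims match the outlines computed for a level beam in the scene and top views.
- **Steady:** the balance area of the scene view changed by a mean of 2.8 grey levels over the second before the last check. I put that down to image noise and moving arm shadow, but did not separate the two.
- **Forces and contact:** the arm was clear of everything at hand-in. The highest force I read was about 9 N upward while gripping on the case, perhaps from the fingertips touching its top. I only read the force at the end of each move.
- **One odd reading:** the gripper showed about 18.5 mm across a weight that is 20 mm wide, but the hold was firm.

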